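# Gauge a flanged sleeve and hold it ready over its stud

## Robot

A 6-joint arm with a two-finger parallel gripper is mounted at the origin on a cart in front of the work surface, level with it; the furniture and walls round the work are solid. World frame = base frame: x ahead of the robot, y to its left, z up, the work surface at z = 0. Lengths are in mm, angles in rad, forces in N, time in s.
With the tool pointing down it reaches from about 400 to 925 mm from the base axis. Payload 12.5 kg.
Tool frame: the origin (TCP) lies midway between the tips of the shut fingers; the grasp point (between the pads) lies 19 mm behind it (env.tcp_to_grasp is the distance from the TCP to the grasp point, in mm); z points along the fingers, y is the line along which they close (so a half turn about z gives the same grasp; the last joint's range is limited). The gripper opens to 95 mm and grips with 3 to 60 N. Pads are 20 mm wide; open, the fingers measure 119 mm over their backs; the gripper's body (75 mm by 180 mm) begins 59 mm behind the grasp point.
Start: joints at [-1.352, 0.491, 1.559, -0, 1.092, -0.106], TCP at [199.473, -592.332, 214.661] pointing down, gripper open.
Joint ranges: [-3.1, 3.1], [-0.84, 2.19], [0.05, 2.79], [-1.13, 4.28], [0.06, 2.93], [-2.69, 2.69]. Speed limits (rad/s): [2.22, 2.22, 2.79, 3.14, 3.14, 3.14].

## Interface

Orientations are given as [roll, pitch, yaw] about the fixed x, y, z axes, in that order (R = Rz(yaw) Ry(pitch) Rx(roll)).
In Python, from cell import env gives the robot as it stands. The module is installed in compiled form; this text tells all that it offers.
- The arm moves only by the tool step_arm, never from a script. Its argument "plan" is a list that holds one entry, the list of rows, each a list of 5 numbers: the shift along the tool's x, y, z in mm, then the turn about the tool's z in degrees, then the opening, from -1 (shut) to 1 (fully open). A call has 1 to 8 rows; each row is the pose to reach, as a shift and turn from the pose commanded when the call began, along the tool's axes at that moment; what a row does not reach only later rows make up. A row lasts 1/12 s, in which the tool goes at most 41.7 mm and 7.16 degrees, less where a joint would pass 70% of its speed; a pose out of reach is approached as far as the arm can. A call with a gripper value outside its range is refused whole. The fingers move at their own pace and stop on an object; the grip force is fixed at half the most. Time passes only in rows, so rows that repeat a pose let the fingers close. It gives the time, the measured TCP pose, the force, the opening and the grip force at its end, in the units of the state.
- env.state(): the state, without advancing time (a new reading comes with each control period).
- env.read_camera(name): name is "scene" or "top" or "wrist"; returns the picture (480x640x3 uint8, blue, green, red); there is no depth.
- env.get_calibration(name): a dict with "K" (3x3 intrinsics, pixels), "D" ([k1, k2, p1, p2, k3] as OpenCV has them; the pictures are not rectified), "extrinsics" (4x4, takes a point from world to camera coordinates). Camera axes: x right, y up, looking along -z (the intrinsics and any distortion apply to the point x, -y, -z); pixel columns grow to the right and rows downward; lengths in mm; the calibration is good to about 2 mm. A picture is of the moment at which its call begins: read the wrist's pose just before it. get_calibration takes no time and is no camera call; for the wrist camera it gives the pose at the moment of the call.
- env.job_done(): hands the job in; it is judged then, once.
The state is a dict: "t": time; "joints": joint angles; "qvel": joint speeds; "tau": joint torques, N m; "eef_pos": TCP position; "tcp_rot": TCP orientation; "ft_force": force on the tool from outside, world axes, zero at the start; "moment": the same for the moment, N m; "opening": opening from 0.0 (shut) to 1.0 (fully open); "grip_force": force on a finger pad.
Only numpy, scipy, OpenCV 4.12 (cv2) and the standard library are available. Lean on these libraries where they do the work, as an engineer would, in place of code of your own. Each camera call takes 0.05 s, during which the arm holds its last target. There are 200 camera calls.

## Task

Two flanged steel sleeves stand on the bench, alike except for the bore, and only one is wide enough for the pin of the steel gauge: slide that one all the way down the pin to prove the fit, and draw it off again. Then lift it over the bottles standing in the tray and finish holding it upright in the gripper, centred about 1 cm above the stud of the white enamelled foot, never touching the foot, ready to be lowered onto it. Do not let go of it at the end; leave the other sleeve standing on the bench and do not disturb the bottles or other things.

Things in the scene. Friction and masses are not known exactly. Their poses are not given: they have to be found in the camera images.
- sleeve_wide: loose bright steel sleeve that fits the gauge: tube 28 mm outside diameter, 50 mm tall, through bore 13 mm, with a flange 39 mm diameter and 5 mm thick at its foot; about 0.12 kg; standing upright on the bench. Origin: centre of the underside; z up along the bore. Grip the tube above the flange.
- sleeve_tight: loose steel sleeve, the same outside, but with a 7 mm bore, too narrow for the gauge pin; the two sleeves may stand in either place. Origin: centre of the underside; z up.
- gauge: fixed pin gauge: dark round steel base 72 mm diameter, 15 mm thick, with one upright bright pin 10 mm diameter in its centre, whose last 10 mm taper to 4 mm at the tip, 67 mm above the bench. Origin: centre of the underside, on the pin's axis.
- gauge_seat (a point): point on the pin's axis at the top face of the gauge base, 15 mm above the bench; a sleeve that is all the way down has its underside here, and the pin then stands 2 mm out of it
- gauge_tip (a point): tip of the gauge pin, 67 mm above the bench
- bottle_tray: fixed open grey plastic tray 310 x 106 mm, 22 mm high, on the bench between the gauge (to its left) and the white foot (to its right); holds three bottles in a row. Origin: centre of the underside; x runs along the tray, away from the robot; y across it to the left.
- crystal_bottle: loose clear bottle with black cap and pale blue contents, 80 mm diameter, standing in the tray on its 3 mm floor; top 143 mm above the bench. Origin: centre of the underside.
- cream_bottle: loose cream-coloured bottle with wide black cap, 88 mm diameter, in the tray; top 138 mm above the bench. Origin: centre of the underside.
- bluecap_bottle: loose bottle with blue cap, 70 mm diameter, in the tray; top 145 mm above the bench, the tallest of the three. Origin: centre of the underside.
- foot: fixed white enamelled foot standing on the bench, right of the tray: flange 64 mm diameter, above it a boss 30 mm diameter up to 48 mm, and on top an upright stud 9 mm diameter; 64 mm tall in all. Origin: centre of the underside; z up along the stud. A tall fixed shelf rack stands right of it, front uprights about 0.5 m ahead of the robot and 0.15 m or more to the right: keep the arm clear.
- stud_top (a point): centre of the top of the foot's stud, 64 mm above the bench; the underside of the held sleeve ends about 10 mm above this point, centred over it
- crucible: loose white porcelain crucible 51 mm diameter, 36 mm tall, standing on the bench near the foot; leave alone. Origin: centre of the underside.
- timer: loose white bench timer 62 x 62 x 16 mm lying on the bench; leave alone. Origin: centre of the underside.
- vial: loose amber vial with white cap, 25 mm diameter, 52 mm tall, standing on the bench; leave alone. Origin: centre of the underside.
- stopper: loose red-brown rubber stopper 38 mm diameter, 26 mm tall, on the bench; leave alone. Origin: centre of the underside.
- tape: loose roll of cream tape 90 mm diameter, 18 mm high, lying on the bench; leave alone. Origin: centre of the underside.
Mind the look-alikes: they are no part of the job. What is shaped like the sleeve_wide but blue, purple or yellow is not meant.

How it is judged (in metres and radians):
On the way, in this order (a step that is already met when the one before it is completed fails the run):
1. the wider sleeve is all the way down on the gauge pin (horizontal distance between sleeve_wide and gauge_seat below 0.004 m and z of sleeve_wide in the frame of gauge_seat below 0.003 m and angle between sleeve_wide's own z axis and vertical below 0.08 rad), for 0.2 s.
2. the sleeve passes over the row of bottles in the tray, its underside higher than their tops (height (world z) of sleeve_wide above 0.146 m and y of sleeve_wide in the frame of bottle_tray between -0.053 and 0.053 m and x of sleeve_wide in the frame of bottle_tray between -0.17 and 0.17 m), for 0.04 s.
At the end, for the whole second after the job is handed in: The wider sleeve is held still by the fingers, its axis within 5 mm of the stud's and within 0.1 rad of upright, its underside 3 to 20 mm above the top of the stud, not touching the foot; the other sleeve stands upright on the bench (horizontal distance between sleeve_wide and stud_top below 0.005 m and z of sleeve_wide in the frame of stud_top between 0.003 and 0.02 m and angle between each of sleeve_wide, sleeve_tight's own z axis and vertical below 0.1 rad and linear speed of sleeve_wide below 0.02 m/s and contact force between sleeve_wide and the fingers above 2 N and contact force between sleeve_wide and foot below 0.1 N and height (world z) of sleeve_tight below 0.004 m); the arm keeps its last pose, push and grip.
It fails at once if the sleeve touches the enamelled foot (contact force between sleeve_wide and foot above 0.5 N).
It fails at once if a bottle is moved more than 15 mm or tipped (distance of any of crystal_bottle, cream_bottle, bluecap_bottle from where it was at the start of the episode above 0.015 m or angle between any of crystal_bottle, cream_bottle, bluecap_bottle's own z axis and vertical above 0.2 rad).
It fails at once if the crucible, timer, vial, stopper or tape roll is moved more than 20 mm or tipped (distance of any of timer, vial, stopper, tape, crucible from where it was at the start of the episode above 0.02 m or angle between any of timer, vial, stopper, tape, crucible's own z axis and vertical above 0.3 rad).
It also fails if it takes over 58 s, if anything falls off the work surface, if the arm or the gripper's body presses on something with over 40 N, if the wrist force passes 120 N, or if a joint passes its speed limit or range.

## Working session

There is one attempt and no reset: what is moved stays moved. The work goes in short steps, Python scripts to look and compute and a tool call to move; the robot and the scene stay as the last step left them, time stands still between calls to the robot, and variables do not carry over. Pictures are saved under pics/ and viewed, at most 10 in all, crops included, and the job is handed in when it is done.

Besides the shell and the picture viewer there is one more tool, called after "Emit:" by a JSON object that holds its "fn" and its "kwargs". step_arm: Moves the arm, as the interface text tells. Its arguments: {"type":"object","properties":{"plan":{"type":"array"}},"required":["plan"]}

```bash
mkdir -p pics
cat > h.py <<'E'
import numpy as np, cv2
from cell import env
def snap(n,f):
    c=env.get_calibration(n); im=np.array(env.read_camera(n)); cv2.imwrite(f'pics/{f}.png',im)
    np.savez(f'pics/{f}.npz',K=c['K'],D=c['D'],E=c['extrinsics']); return im
def cal(f):
    d=np.load(f'pics/{f}.npz'); return d['K'],d['D'],d['E']
def ray(f,u,v):
    K,D,E=cal(f); p=cv2.undistortPoints(np.array([[[u,v]]],float),K,D)[0,0]
    R=E[:3,:3]; return -R.T@E[:3,3], R.T@np.array([p[0],-p[1],-1.])
def onz(f,u,v,z):
    o,d=ray(f,u,v); return o+d*(z-o[2])/d[2]
def proj(f,P):
    K,D,E=cal(f); q=(E[:3,:3]@np.array(P,float)+E[:3,3])*[1,-1,-1]
    return cv2.projectPoints(q.reshape(1,1,3),np.zeros(3),np.zeros(3),K,D)[0].ravel()
E
python3 - <<'E'
from h import *
for n in ['scene','top','wrist']:
    snap(n,n+'0'); print(n,ray(n+'0',320,240), cal(n+'0')[0][0,0])
s=env.state();print(s['t'],s['tcp_rot'],s['opening'])
E
```

```text
scene (array([-132.60262775,  705.91731266,  720.2316399 ]), array([ 0.61473062, -0.51806893, -0.59491057])) 464.47771403014
top (array([ 335.05731672,  152.88308097, 1466.22512498]), array([ 0.16089694,  0.01164474, -0.98715916])) 518.1587344119503
wrist (array([ 268.82409625, -568.88722382,  382.76022906]), array([-0.25217707, -0.09079767, -0.96346056])) 340.16538734675765
0.15 [-3.14077815e+00 -1.11395781e-04  3.24779083e-01] 1.0005090083510941
```

View pics/top0.png

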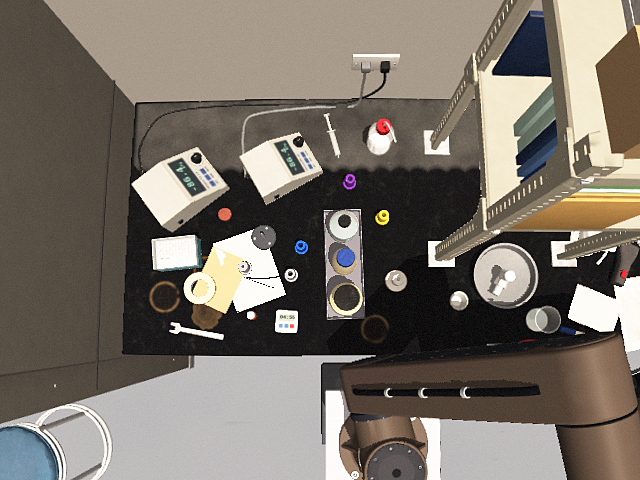

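View pics/scene0.png

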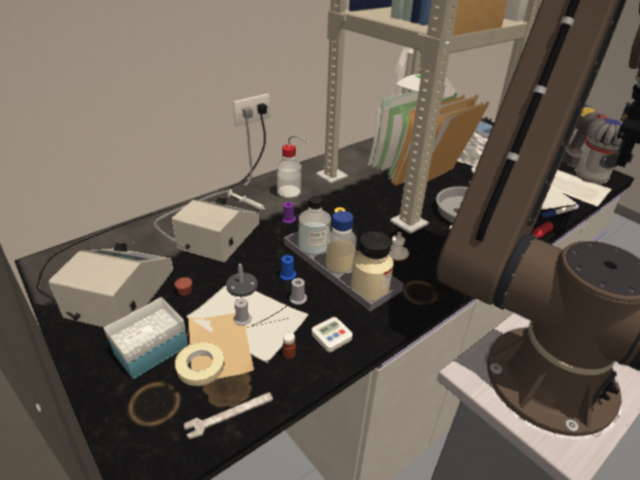

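The top view shows the gauge at (263,237), sleeves at (244,267) and (291,274), the foot at (396,281), the tray at (344,263), and a blue decoy at (301,247). I'll zoom in on these.

Run:
```python
from h import *
im=cv2.imread('pics/top0.png')
a=cv2.resize(im[222:290,225:315],None,fx=8,fy=8,interpolation=cv2.INTER_CUBIC)
b=cv2.resize(im[260:300,375:415],None,fx=6,fy=6,interpolation=cv2.INTER_CUBIC)
c=np.zeros((600,800,3),np.uint8);c[:544,:720]=a
c=cv2.copyMakeBorder(a,0,0,0,0,0);cv2.imwrite('pics/ca.png',c)
s=cv2.imread('pics/scene0.png')
c=np.zeros((600,800,3),np.uint8)
c[:600,:560]=cv2.resize(s[250:370,215:327],None,fx=5,fy=5,interpolation=cv2.INTER_CUBIC)
c[:240,560:]=b
cv2.imwrite('pics/cb.png',c)
for n,u,v,z in [('g',263,237,15),('A',244,267,50),('B',291,274,50),('foot',396,281,48),('blue',301,247,50),('tray',344,263,22)]: print(n,onz('top0',u,v,z).round())
```

```text
g [581. 332.  15.]
A [492. 380.  50.]
B [472. 250.  50.]
foot [451. -39.  48.]
blue [547. 222.  50.]
tray [505. 103.  22.]
```

View pics/ca.png

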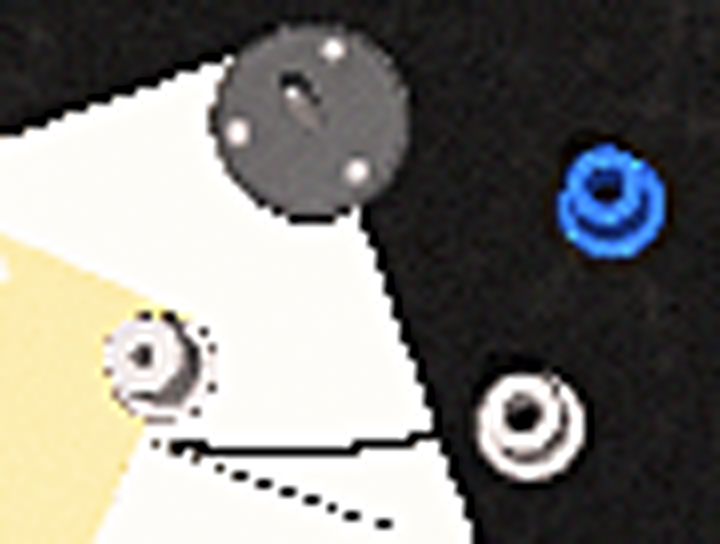

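View pics/cb.png

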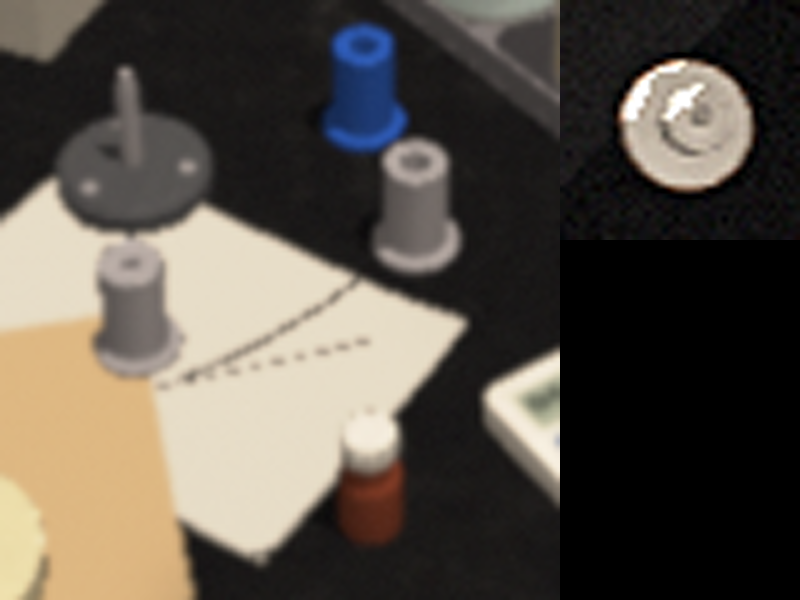

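The bore of the right-hand sleeve B (on black) is clearly wider, so B is the one to use. Next I'll get more exact estimates and a move helper.

```bash
cat >> h.py <<'E'
def mv(tx,ty,tz,yaw=None):
    s=env.state(); p=s['eef_pos']; y=s['tcp_rot'][2]; d=np.array([tx,ty,tz])-p
    c,q=np.cos(y),np.sin(y)
    print('t',round(s['t'],2),'pos',np.round(p,1),'rot',np.round(s['tcp_rot'],4),'shift',np.round([d[0]*c+d[1]*q,d[0]*q-d[1]*c,-d[2]],1),'turn',None if yaw is None else np.round(np.degrees(y-yaw),1),'F',np.round(s['ft_force'],1),'op',round(s['opening'],3),'grip',s['grip_force'],'j',np.round(s['joints'],2))
E
python3 - <<'E'
from h import *
for n,u,v,z in [('gbase',263.4,236.7,15),('Btop',289.8,273.3,50),('Bfl',290.9,275.1,4),('footfl',395.7,280.2,5),('stud',398.3,278.7,64),('rackL',441,254,0),('bottlecream',346,296,138),('crystal',341,222,143),('bc',346,256,145)]: print(n,onz('top0',u,v,z).round(1))
mv(334,-287,215,1.2)
E
```

```text
gbase [582.  331.2  15. ]
Btop [473.6 252.9  50. ]
Bfl [473. 253.   4.]
footfl [457.  -43.7   5. ]
stud [456.2 -42.9  64. ]
rackL [ 531.8 -176.5    0. ]
bottlecream [406.1 102.5 138. ]
crystal [597.9 113.7 143. ]
bc [508.4 101.8 145. ]
t 0.15 pos [ 199.4 -592.1  214.2] rot [-3.1408e+00 -1.0000e-04  3.2480e-01] shift [ 224.9 -246.2   -0.8] turn -50.1 F [ 0.   0.8 -0.3] op 1.001 grip 0.0 j [-1.35  0.49  1.56  0.    1.09 -0.11]
```

Emit:
{"fn": "step_arm", "kwargs": {"plan": [[[225,-246,0,-50,1],[225,-246,0,-50,1],[225,-246,0,-50,1],[225,-246,0,-50,1],[225,-246,0,-50,1],[225,-246,0,-50,1],[225,-246,0,-50,1],[225,-246,0,-50,1]]]}}

```text
t: 0.82
eef_pos: [334.4, -285.5, 214.6]
tcp_rot: [3.142, 0.0, 1.205]
ft_force: [0.9, -1.0, -0.8]
opening: 0.999
grip_force: 0.0
```

Emit:
{"fn": "step_arm", "kwargs": {"plan": [[[282,-34,0,-40,1],[282,-34,0,-40,1],[282,-34,0,-40,1],[282,-34,0,-40,1],[282,-34,0,-40,1],[282,-34,0,-40,1],[282,-34,0,-40,1],[282,-34,0,-40,1]]]}}

```text
t: 1.48
eef_pos: [405.9, -8.0, 214.7]
tcp_rot: [3.141, -0.0, 1.901]
ft_force: [-0.7, -0.1, -0.4]
opening: 0.999
grip_force: 0.0
```

```bash
python3 -c "
from h import *
mv(473,253,150,1.9)"
```

```text
t 1.48 pos [405.9  -8.  214.7] rot [ 3.1410e+00 -4.0000e-04  1.9007e+00] shift [225.2 148.   64.7] turn 0.0 F [-0.7 -0.1 -0.4] op 0.999 grip 0.0 j [-0.18  0.18  2.06  0.    0.9  -0.51]
```

Emit:
{"fn": "step_arm", "kwargs": {"plan": [[[225,148,0,0,1],[225,148,0,0,1],[225,148,0,0,1],[225,148,0,0,1],[225,148,0,0,1],[225,148,0,0,1],[225,148,0,0,1],[225,148,0,0,1]]]}}

```text
t: 2.15
eef_pos: [474.5, 250.9, 214.0]
tcp_rot: [3.142, -0.0, 1.898]
ft_force: [-0.1, -0.0, -0.4]
opening: 1.001
grip_force: 0.0
```

```bash
python3 -c "
from h import *
mv(473,253,110,1.9)
snap('wrist','w1')
for P in [(473,253,50),(473,253,0),(582,331,15)]: print(proj('w1',P).round(1))
"
```

```text
t 2.15 pos [474.5 250.9 214. ] rot [ 3.1415e+00 -2.0000e-04  1.8984e+00] shift [  2.4  -0.8 104. ] turn -0.1 F [-0.1 -0.  -0.4] op 1.001 grip 0.0 j [0.36 0.37 1.78 0.   1.   0.04]
[317.2 219.4]
[317.3 210.3]
[437.9 176.8]
```

View pics/w1.png

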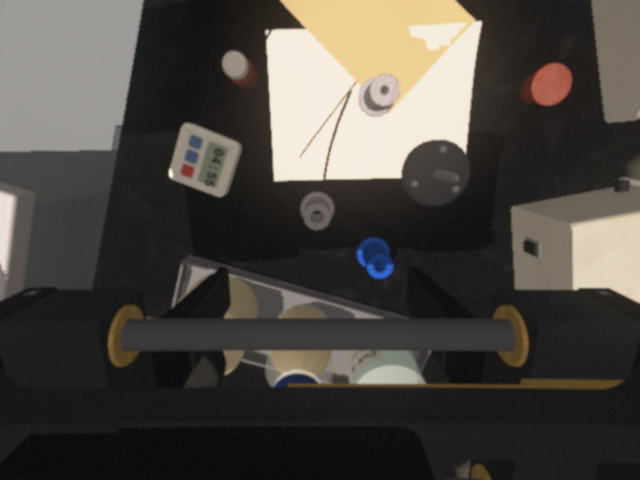

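Wrist view: sleeve B is at about (317,211), sleeve A at (380,95), the gauge disc at (436,173) and the blue decoy at (375,258). I'll refine B and the gauge from image masks and check the bores.

Run:
```python
from h import *
im=cv2.imread('pics/w1.png');g=cv2.cvtColor(im,6)
B=g[180:240,290:350]; A=g[65:125,350:410]; G=g[125:220,385:485]
r=lambda x,s:cv2.resize(x,None,fx=s,fy=s,interpolation=cv2.INTER_CUBIC)
c=np.zeros((600,800),np.uint8); c[:300,:300]=r(A,5); c[300:600,:300]=r(B,5); c[:475,300:800]=r(G,5)
cv2.imwrite('pics/c1.png',cv2.convertScaleAbs(c,alpha=1.3))
```

```text
(no output)
```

View pics/c1.png

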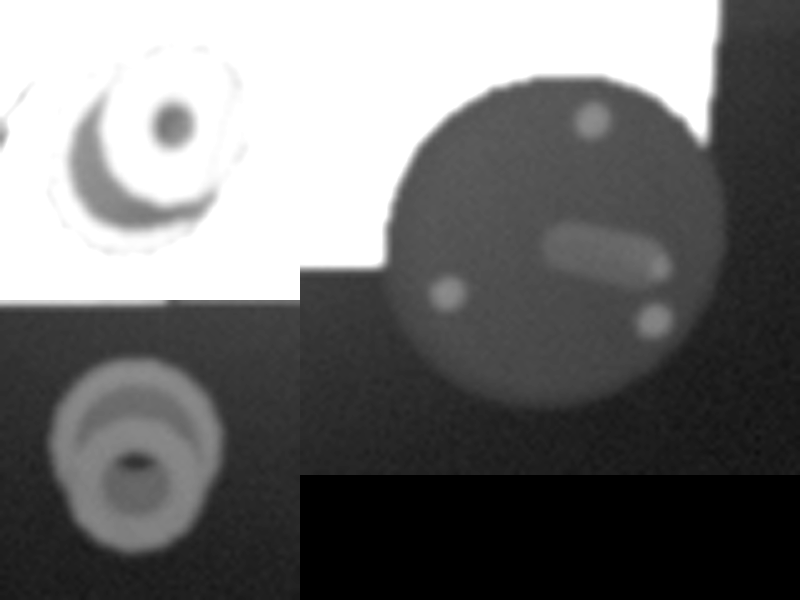

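Run:
```python
from h import *
for n,u,v,z in [('Btop',317.3,216.6,50),('Bfl',316.8,208.1,3),('gbase',435.7,172.9,15),('gtip',385+(655+.5-300)/5-.5,125+265.5/5-.5,66),('gpinbot',385+(555+.5-300)/5-.5,125+245.5/5-.5,15)]: print(n,onz('w1',u,v,z).round(1))
```

```text
Btop [472.2 255.7  50. ]
Bfl [471.5 255.7   3. ]
gbase [578.2 334.   15. ]
gtip [579.5 334.   66. ]
gpinbot [578.4 333.3  15. ]
```

Emit:
{"fn": "step_arm", "kwargs": {"plan": [[[4,-1,40,0,1],[4,-1,80,0,1],[4,-1,120,0,1],[4,-1,160,0,1],[4,-1,185,0,1],[4,-1,198,0,1],[4,-1,200,0,1],[4,-1,200,0,0]]]}}

```text
t: 2.87
eef_pos: [471.5, 250.3, 14.3]
tcp_rot: [-3.14, 0.0, 1.894]
ft_force: [0.2, 1.3, 0.2]
opening: 0.973
grip_force: 0.0
```

Emit:
{"fn": "step_arm", "kwargs": {"plan": [[[0,0,0,0,-1],[0,0,0,0,-1],[0,0,0,0,-1],[0,0,0,0,-1],[0,0,0,0,-1],[0,0,0,0,-1],[0,0,0,0,-1],[0,0,0,0,-1]]]}}

```text
t: 3.53
eef_pos: [471.6, 251.5, 14.7]
tcp_rot: [3.141, 0.0, 1.896]
ft_force: [0.6, -0.7, -0.6]
opening: 0.421
grip_force: 0.0
```

```bash
python3 -c "
from h import *
mv(578.5,332.5,120,1.9)
snap('wrist','w2')
s=env.state();print(proj('w2',list(s['eef_pos'][:2])+[50]),proj('w2',list(s['eef_pos'][:2])+[3]))
"
```

```text
t 3.53 pos [471.6 251.5  14.7] rot [3.1415e+00 1.0000e-04 1.8957e+00] shift [  42.6  127.1 -105.3] turn -0.2 F [ 0.6 -0.7 -0.6] op 0.421 grip 0.0 j [ 0.37  0.66  1.95 -0.    0.54  0.04]
[317.87431114 320.50388794] [317.92365049 279.40416956]
```

View pics/w2.png

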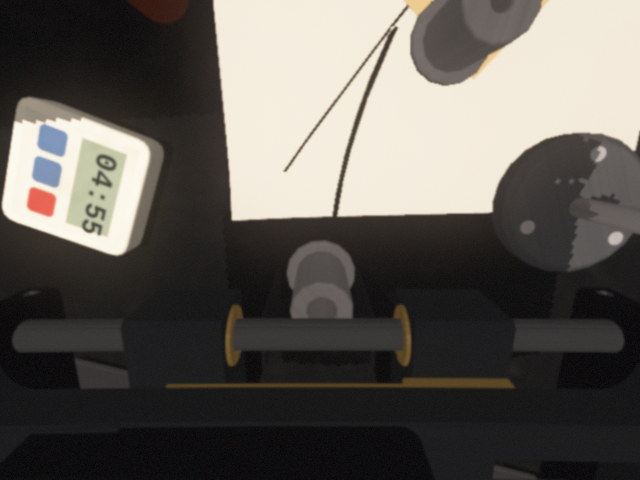

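The sleeve (top at about (321,313)) lies about 3 mm farther along tool x than the TCP, and the fingers are not closed yet. I'll correct that and close.

Emit:
{"fn": "step_arm", "kwargs": {"plan": [[[3.5,0,0,0,-0.1],[3.5,0,0,0,-0.1],[3.5,0,0,0,-1],[3.5,0,0,0,-1],[3.5,0,0,0,-1],[3.5,0,0,0,-1],[3.5,0,0,0,-1],[3.5,0,0,0,-1]]]}}

```text
t: 4.25
eef_pos: [470.6, 254.8, 14.6]
tcp_rot: [3.141, 0.0, 1.896]
ft_force: [0.5, -0.0, 0.0]
opening: 0.278
grip_force: 30.0
```

```bash
python3 -c "
from h import *
mv(578.5,332.5,120,1.9)
snap('wrist','w3')
im=cv2.imread('pics/w3.png')[200:340,180:480]
cv2.imwrite('pics/w3c.png',cv2.convertScaleAbs(cv2.resize(im,None,fx=2.6,fy=2.6,interpolation=2),alpha=1.6))
s=env.state();p=list(s['eef_pos'][:2]);print(proj('w3',p+[50]),proj('w3',p+[5]),proj('w3',p+[0]))
"
```

```text
t 4.25 pos [470.6 254.8  14.6] rot [3.1415e+00 1.0000e-04 1.8955e+00] shift [  39.2  127.1 -105.4] turn -0.3 F [ 0.5 -0.   0. ] op 0.278 grip 29.99266343191266 j [ 0.37  0.66  1.95 -0.    0.54  0.05]
[317.85423697 320.57695425] [317.90203781 280.8018212 ] [317.90604109 277.47589309]
```

View pics/w3c.png

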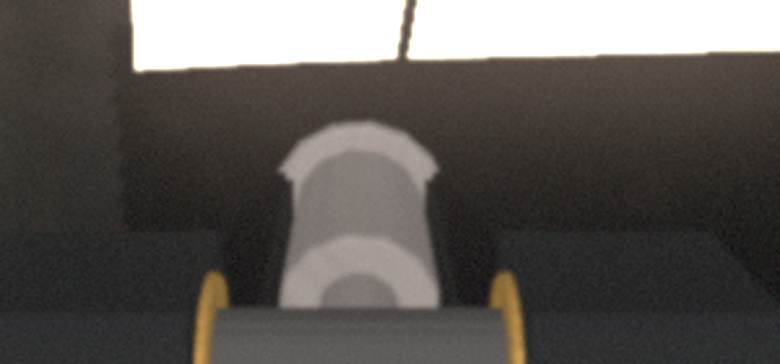

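Gripped, 30 N. Far edges in the picture: flange v≈246.5, top ring v≈290.4, bore v≈305, u centre ≈318. I'll work out the sleeve's offset along tool x from those.

```bash
python3 -c "
from h import *
s=env.state();p=np.array(s['eef_pos']);y=s['tcp_rot'][2];X=np.array([np.cos(y),np.sin(y),0])
for v,r,z in [(246.5,19.5,5),(290.4,14,50),(305,6.5,50)]:
    q=onz('w3',318,v,z); print('offset', ((q-p)@X)-r)
"
```

```text
offset 0.5919959583284324
offset 0.1203967648662232
offset 0.8733827333873618
```

Emit:
{"fn": "step_arm", "kwargs": {"plan": [[[0,0,-20,0,-1],[0,0,-60,0,-1],[0,0,-100,0,-1],[10,30,-130,0,-1],[20,60,-155,0,-1],[28,90,-180,0,-1],[36,120,-198,0,-1],[36,125,-200,0,-1]]]}}

```text
t: 4.97
eef_pos: [581.2, 331.3, 218.1]
tcp_rot: [3.135, -0.001, 1.896]
ft_force: [0.6, 0.5, -0.6]
opening: 0.279
grip_force: 30.0
```

Emit:
{"fn": "step_arm", "kwargs": {"plan": [[[0,0,0,0,-1],[0,0,0,0,-1],[0,0,0,0,-1],[0,0,0,0,-1]]]}}

```text
t: 5.3
eef_pos: [576.5, 328.2, 213.7]
tcp_rot: [-3.14, 0.0, 1.895]
ft_force: [0.0, 0.2, -0.3]
opening: 0.285
grip_force: 30.0
```

Run:
```python
from h import *
mv(577.7,333.2,120)
im=snap('wrist','w4')
for P in [(577.7,333.2,15),(577.7,333.2,67)]: print(proj('w4',P).round(1))
im=im[130:330,220:420]
cv2.imwrite('pics/w4c.png',cv2.convertScaleAbs(cv2.resize(im,None,fx=3,fy=3,interpolation=2),alpha=2))
```

```text
t 5.3 pos [576.5 328.2 213.7] rot [-3.1396e+00  3.0000e-04  1.8954e+00] shift [ 4.4  2.8 93.7] turn None F [ 0.   0.2 -0.3] op 0.285 grip 29.985550213605165 j [ 0.42  0.55  1.46 -0.    1.14  0.09]
[320.9 210.9]
[321.3 221.1]
```

View pics/w4c.png

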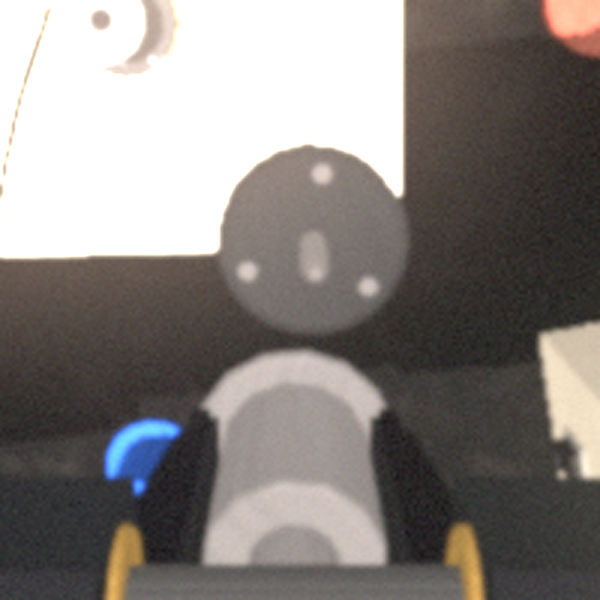

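Run:
```python
from h import *
s=env.state();p=np.array(s['eef_pos']);y=s['tcp_rot'][2];X=np.array([np.cos(y),np.sin(y),0]);Y=np.array([np.sin(y),-np.cos(y),0])
for u,v,z in [(324.7,209.5,15),(324.7,220.5,66)]:
    q=onz('w4',u,v,z); print(q.round(1),'dx',(q-p)@X,'dy',(q-p)@Y)
v=lambda t:130+(t+.5)/3-.5
for vv,r,z in [(v(350),19.5,p[2]-9.6),(v(482),14,p[2]+35.4),(v(524),6.5,p[2]+35.4)]:
    q=onz('w4',318.5,vv,z); print('sleeve',((q-p)@X)-r,(q-p)@Y)
```

```text
[581.1 336.   15. ] dx 5.913764391762404 dy 6.6540292589886105
[580.7 334.6  66. ] dx 4.662285177614833 dy 5.810830571906313
sleeve 0.7275253311326644 0.0420448717325044
sleeve 0.24159576854673404 0.08542622444034433
sleeve 1.2882887340174056 0.08753155477894001
```

Emit:
{"fn": "step_arm", "kwargs": {"plan": [[[4,6,40,0,-1],[4,6,80,0,-1],[4,6,115,0,-1],[4,6,120,0,-1],[4,6,120,0,-1],[4,6,120,0,-1],[4,6,120,0,-1]]]}}

```text
t: 5.93
eef_pos: [582.9, 334.9, 97.1]
tcp_rot: [3.138, -0.0, 1.896]
ft_force: [0.7, -0.9, -1.8]
opening: 0.283
grip_force: 30.0
```

Run:
```python
from h import *
mv(580.8,333.6,94)
im=snap('scene','s5');s=env.state();p=s['eef_pos']
g=[580.8,333.8]
print([proj('s5',g+[z]).round(1) for z in (15,67)],proj('s5',[p[0],p[1],p[2]-14.6]).round(1),proj('s5',[p[0],p[1],p[2]+35]).round(1))
x,y=[int(t) for t in proj('s5',g+[67])]
c=im[y-60:y+60,x-75:x+75];print(x-75,y-60)
cv2.imwrite('pics/s5c.png',cv2.convertScaleAbs(cv2.resize(c,None,fx=5,fy=5,interpolation=2),alpha=1.5))
```

```text
t 5.93 pos [582.9 334.9  97.1] rot [ 3.1381e+00 -3.0000e-04  1.8956e+00] shift [-0.6 -2.4  3.1] turn None F [ 0.7 -0.9 -1.8] op 0.283 grip 29.98563213273883 j [ 0.42  0.68  1.55 -0.    0.91  0.1 ]
[array([241.4, 281.1]), array([239.6, 263.4])] [238.2 257.7] [236.4 239.4]
164 203
```

View pics/s5c.png

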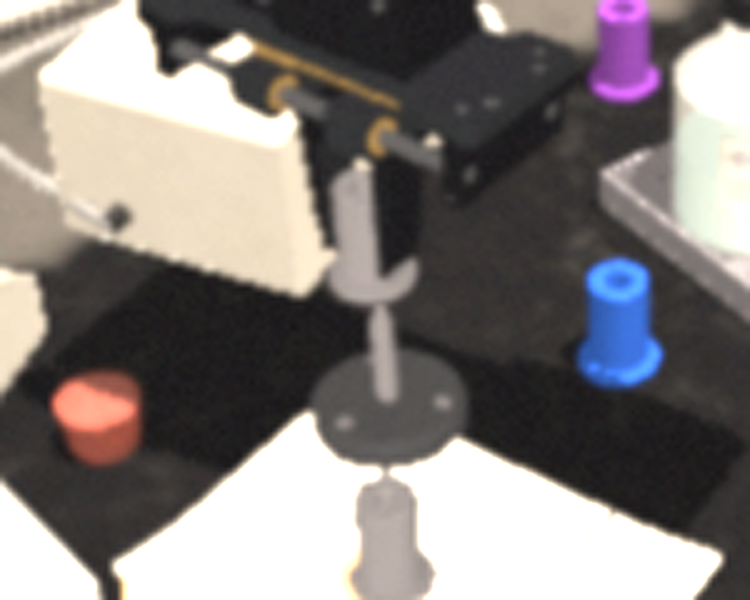

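The scene view shows the sleeve just above the pin tip, about 1.7 mm left of the axis. That matches the measured position error, so I'll settle and correct.

Emit:
{"fn": "step_arm", "kwargs": {"plan": [[[0,0,0,0,-1],[0,0,0,0,-1],[0,0,0,0,-1]]]}}

```text
t: 6.23
eef_pos: [582.1, 334.6, 95.5]
tcp_rot: [3.14, -0.0, 1.896]
ft_force: [0.2, 1.0, -0.8]
opening: 0.282
grip_force: 30.0
```

```bash
python3 -c "
from h import *
mv(580.8,333.6,94)"
```

```text
t 6.23 pos [582.1 334.6  95.5] rot [ 3.1404 -0.      1.8956] shift [-0.5 -1.6  1.5] turn None F [ 0.2  1.  -0.8] op 0.282 grip 29.985751379281282 j [ 0.42  0.68  1.55 -0.    0.91  0.1 ]
```

Emit:
{"fn": "step_arm", "kwargs": {"plan": [[[-0.5,-1.5,5,0,-1],[-0.5,-1.5,10,0,-1],[-0.5,-1.5,15,0,-1],[-0.5,-1.5,18,0,-1],[-0.5,-1.5,21,0,-1],[-0.5,-1.5,21,0,-1],[-0.5,-1.5,21,0,-1],[-0.5,-1.5,21,0,-1]]]}}

```text
t: 6.9
eef_pos: [580.7, 333.6, 73.7]
tcp_rot: [3.141, 0.0, 1.896]
ft_force: [0.0, -0.5, -1.2]
opening: 0.281
grip_force: 30.0
```

```bash
python3 -c "
from h import *
mv(580.8,333.6,60);print(env.state()['moment'])"
```

```text
t 6.9 pos [580.7 333.6  73.7] rot [3.1414e+00 1.0000e-04 1.8955e+00] shift [ 0.   0.1 13.7] turn None F [ 0.  -0.5 -1.2] op 0.281 grip 29.98576202429831 j [ 0.42  0.7   1.57 -0.    0.87  0.1 ]
[-0.03103488 -0.07728269  0.0284949 ]
```

Emit:
{"fn": "step_arm", "kwargs": {"plan": [[[0,0,2,0,-1],[0,0,4,0,-1],[0,0,6,0,-1],[0,0,8,0,-1],[0,0,10,0,-1],[0,0,10,0,-1],[0,0,10,0,-1]]]}}

```text
t: 7.48
eef_pos: [580.6, 333.5, 63.4]
tcp_rot: [-3.141, 0.0, 1.896]
ft_force: [-0.1, 0.4, -0.9]
opening: 0.282
grip_force: 30.0
```

```bash
python3 -c "
from h import *
mv(580.8,333.6,30);print(env.state()['moment'])"
```

```text
t 7.48 pos [580.6 333.5  63.4] rot [-3.1413e+00  1.0000e-04  1.8956e+00] shift [ 0.   0.2 33.4] turn None F [-0.1  0.4 -0.9] op 0.282 grip 29.985837629064918 j [ 0.42  0.72  1.57 -0.    0.85  0.1 ]
[ 0.02581406 -0.07667936  0.01472557]
```

Emit:
{"fn": "step_arm", "kwargs": {"plan": [[[0,0,4,0,-1],[0,0,9,0,-1],[0,0,14,0,-1],[0,0,19,0,-1],[0,0,24,0,-1],[0,0,28,0,-1],[0,0,30,0,-1],[0,0,30,0,-1]]]}}

```text
t: 8.15
eef_pos: [580.5, 333.5, 33.0]
tcp_rot: [-3.141, 0.0, 1.896]
ft_force: [-1.1, 1.1, -1.2]
opening: 0.281
grip_force: 30.0
```

Emit:
{"fn": "step_arm", "kwargs": {"plan": [[[0,0,1,0,-1],[0,0,2,0,-1],[0,0,2,0,-1],[0,0,2,0,-1]]]}}

```text
t: 8.48
eef_pos: [580.7, 333.5, 31.7]
tcp_rot: [3.141, 0.0, 1.896]
ft_force: [1.3, 0.7, -1.6]
opening: 0.284
grip_force: 30.0
```

```bash
python3 -c "
from h import *
mv(580.8,333.6,29.6)"
```

```text
t 8.48 pos [580.7 333.5  31.7] rot [3.1414e+00 1.0000e-04 1.8956e+00] shift [0.  0.1 2.1] turn None F [ 1.3  0.7 -1.6] op 0.284 grip 29.985721400007606 j [ 0.42  0.76  1.59 -0.    0.79  0.1 ]
```

Emit:
{"fn": "step_arm", "kwargs": {"plan": [[[0,0,0.7,0,-1],[0,0,1.3,0,-1],[0,0,1.8,0,-1],[0,0,1.8,0,-1],[0,0,1.8,0,-1]]]}}

```text
t: 8.9
eef_pos: [580.6, 333.6, 29.8]
tcp_rot: [-3.142, 0.0, 1.896]
ft_force: [-1.3, 0.7, -0.9]
opening: 0.286
grip_force: 30.0
```

Emit:
{"fn": "step_arm", "kwargs": {"plan": [[[0,0,0.5,0,-1],[0,0,0.5,0,-1],[0,0,0.5,0,-1],[0,0,0.5,0,-1],[0,0,0.5,0,-1]]]}}

```text
t: 9.32
eef_pos: [580.7, 333.6, 29.5]
tcp_rot: [3.141, 0.0, 1.896]
ft_force: [-1.0, -0.6, 6.2]
opening: 0.282
grip_force: 30.0
```

Seated: 6 N of contact at the expected depth. Now I'll draw it off and carry it over the tray.

Emit:
{"fn": "step_arm", "kwargs": {"plan": [[[0,0,-10,0,-1],[0,0,-25,0,-1],[0,0,-40,0,-1],[0,0,-60,0,-1],[0,0,-90,0,-1],[0,0,-125,0,-1],[0,0,-160,0,-1],[0,0,-185,0,-1]]]}}

```text
t: 9.98
eef_pos: [580.9, 333.7, 218.0]
tcp_rot: [3.139, -0.0, 1.896]
ft_force: [0.7, 0.3, -0.7]
opening: 0.285
grip_force: 30.0
```

Emit:
{"fn": "step_arm", "kwargs": {"plan": [[[-24,-18,0,0,-1],[-50,-37,0,0,-1],[-80,-60,0,0,-1],[-110,-82,0,0,-1],[-140,-105,0,0,-1],[-170,-127,0,0,-1],[-190,-142,0,0,-1],[-195,-145,0,0,-1]]]}}

```text
t: 10.65
eef_pos: [504.1, 99.6, 214.9]
tcp_rot: [-3.141, 0.001, 1.893]
ft_force: [-0.3, 0.8, 0.2]
opening: 0.281
grip_force: 30.0
```

```bash
python3 -c "
from h import *
mv(455,-44,214,1.57)"
```

```text
t 10.65 pos [504.1  99.6 214.9] rot [-3.1412e+00  5.0000e-04  1.8934e+00] shift [-120.7  -92.1    0.9] turn 18.5 F [-0.3  0.8  0.2] op 0.281 grip 29.985362822189927 j [ 0.07  0.33  1.83 -0.    0.98 -0.26]
```

Emit:
{"fn": "step_arm", "kwargs": {"plan": [[[-22,-17,0,3,-1],[-47,-36,0,7,-1],[-72,-55,0,11,-1],[-97,-74,0,15,-1],[-115,-88,0,18,-1],[-121,-92,0,18.5,-1],[-121,-92,0,18.5,-1],[-121,-92,0,18.5,-1]]]}}

```text
t: 11.32
eef_pos: [457.3, -41.2, 214.6]
tcp_rot: [3.141, -0.0, 1.573]
ft_force: [-1.1, 0.5, 0.4]
opening: 0.284
grip_force: 30.0
```

Emit:
{"fn": "step_arm", "kwargs": {"plan": [[[0,0,0,0,-1],[0,0,0,0,-1],[0,0,0,0,-1],[0,0,0,0,-1]]]}}

```text
t: 11.65
eef_pos: [457.0, -40.9, 214.3]
tcp_rot: [-3.141, 0.0, 1.574]
ft_force: [0.1, 0.6, -1.2]
opening: 0.282
grip_force: 30.0
```

Run:
```python
from h import *
mv(455,-40,150)
im=snap('wrist','w6')
print(proj('w6',(455,-40,5)),proj('w6',(455,-40,64)))
im=im[130:330,220:420]
cv2.imwrite('pics/w6c.png',cv2.convertScaleAbs(cv2.resize(im,None,fx=3,fy=3,interpolation=2),alpha=1.0))
```

```text
t 11.65 pos [457.  -40.9 214.3] rot [-3.1415  0.      1.5741] shift [ 0.9 -2.  64.3] turn None F [ 0.1  0.6 -1.2] op 0.282 grip 29.985680719837546 j [-0.23  0.26  1.95 -0.    0.94 -0.24]
[316.26352359 212.1851959 ] [315.93766702 223.75861023]
```

View pics/w6c.png

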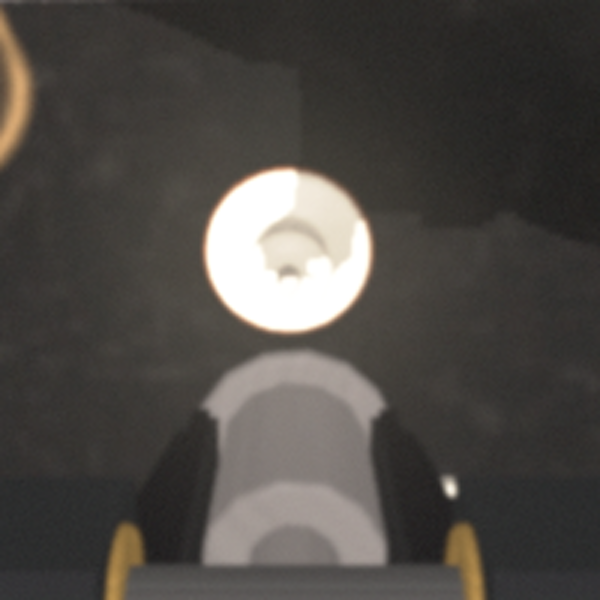

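That picture puts me one over the 10-picture limit, so I'll view no more and work from numbers. The foot flange centre is at (316.0,213.0) and the stud at about (316,222.3), within 1.5 px of the predictions. I'll get the correction using the wrist bias proven on the pin.

Run:
```python
from h import *
for u,v,z,b in [(316,213,5,(-2.2,-1.2)),(316,222.3,64,(-1.05,-.35))]:
    q=onz('w6',u,v,z); y=1.574; X=np.array([np.cos(y),np.sin(y),0]);Y=np.array([np.sin(y),-np.cos(y),0])
    print(q.round(1),(q+b[0]*X+b[1]*Y).round(1))
mv(454.5,-40.2,150)
```

```text
[454.7 -40.9   5. ] [453.5 -43.1   5. ]
[455.1 -38.6  64. ] [454.7 -39.6  64. ]
t 11.7 pos [456.9 -41.  214.2] rot [-3.1414  0.      1.5738] shift [ 0.9 -2.4 64.2] turn None F [-0.6 -0.5 -0.2] op 0.281 grip 29.985679714009166 j [-0.23  0.26  1.95 -0.    0.94 -0.24]
```

Emit:
{"fn": "step_arm", "kwargs": {"plan": [[[0,-2.4,20,0,-1],[0,-2.4,45,0,-1],[0,-2.4,65,0,-1],[0,-2.4,80,0,-1],[0,-2.4,90,0,-1],[0,-2.4,98,0,-1],[0,-2.4,102,0,-1],[0,-2.4,104,0,-1]]]}}

```text
t: 12.37
eef_pos: [454.5, -41.5, 110.0]
tcp_rot: [-3.141, -0.0, 1.573]
ft_force: [0.1, -0.8, -0.6]
opening: 0.282
grip_force: 30.0
```

Emit:
{"fn": "step_arm", "kwargs": {"plan": [[[0,0,4,0,-1],[0,0,8,0,-1],[0,0,12,0,-1],[0,0,16,0,-1],[0,0,19,0,-1],[0,0,20,0,-1],[0,0,20,0,-1],[0,0,20,0,-1]]]}}

```text
t: 13.03
eef_pos: [454.5, -41.6, 90.3]
tcp_rot: [3.142, 0.0, 1.573]
ft_force: [-0.9, -0.3, -0.8]
opening: 0.283
grip_force: 30.0
```

Run:
```python
from h import *
mv(454.6,-40.6,89.5)
im=snap('scene','s7');p=env.state()['eef_pos']
f=[454.6,-40.4]
print('stud',proj('s7',f+[64]),'base',proj('s7',f+[5]),'sl',proj('s7',[p[0],p[1],p[2]-14.5]))
# white foot: bright blob below the sleeve; row spans
x,y=[int(round(t)) for t in proj('s7',f+[40])]
g=cv2.cvtColor(im,6)
for r in range(y-22,y+26,2): print(r,' '.join(f'{v:3d}' for v in g[r,x-18:x+19]))
print(x-18)
```

```text
t 13.03 pos [454.5 -41.6  90.3] rot [3.1416e+00 1.0000e-04 1.5728e+00] shift [1.  0.1 0.8] turn None F [-0.9 -0.3 -0.8] op 0.283 grip 29.98567884787917 j [-0.24  0.45  2.09 -0.    0.6  -0.24]
stud [398.79033766 232.31678887] base [395.77800948 251.31463657] sl [399.76636651 228.1780442 ]
218  28  30  30  31  33  33  35  34  34  39  69 117 136  81  33  49  74  90  96 100 102 103 101  84  45  21  19  18  16  21  42  89 127 142 147 148 148
220  29  30  30  31  30  30  29  29  31  47  92 140 142  81  39  61  83  94  99 101 103 104  94  72  37  19  19  18  18  21  49  99 136 147 154 168 172
222  30  29  30  28  29  30  28  29  28  34  48  68  65  58  87 105  98  97 101 102 105 103  88  55  24  16  18  18  26  52  95 129 143 146 153 166 184
224  31  30  28  27  28  29  30  29  28  28  31  29  38  62  82  88  92  98 101 103 104 101  84  47  21  19  17  18  43  91 133 153 161 172 197 221 228
226  31  30  31  30  30  30  30  30  30  31  30  38  62  86  93  92  94  99 103 104 105  95  71  37  21  26  49  89 145 190 208 216 221 223 222 221 220
228  31  31  29  28  28  29  29  29  31  30  34  40
[... 2140 characters left out ...]
 153 154 155 155 155 155 154 152 151 152 152 153 141  96  49  34  32  34  34  35  34  29
258  82  95 121 157 178 203 195 200 215 206 170 148 136 140 145 147 149 151 152 150 150 149 145 133 112  91  64  40  30  30  31  31  31  33  33  34  32
260 202 191 181 180 188 218 230 235 235 233 230 216 162  93  60  63  73  79  80  77  70  64  53  43  35  30  28  30  29  30  29  29  32  32  34  36  35
262 158 168 200 226 231 234 238 238 237 236 235 231 207 118  37  19  20  20  21  20  23  26  29  30  32  30  29  31  31  32  32  31  33  31  31  33  32
264 233 235 239 240 240 240 240 240 238 237 237 234 211 119  36  18  16  21  25  31  35  35  36  37  35  33  31  32  32  32  32  31  31  32  33  32  32
380
```

The gap is visible in the pixels (stud column 398.9, sleeve about 399.8). A final 1 mm shift along tool x, then settle and hand in.

Emit:
{"fn": "step_arm", "kwargs": {"plan": [[[1,0,0.5,0,-1],[1,0,0.5,0,-1],[1,0,0.5,0,-1],[1,0,0.5,0,-1],[1,0,0.5,0,-1],[1,0,0.5,0,-1],[1,0,0.5,0,-1],[1,0,0.5,0,-1]]]}}

```text
t: 13.75
eef_pos: [454.5, -40.6, 89.8]
tcp_rot: [3.142, 0.0, 1.573]
ft_force: [-0.3, 0.5, -1.5]
opening: 0.281
grip_force: 30.0
```

```bash
python3 -c "
from h import *
mv(454.6,-40.6,89.5); print(env.job_done())"
```

```text
t 13.75 pos [454.5 -40.6  89.8] rot [3.1415e+00 1.0000e-04 1.5726e+00] shift [-0.   0.1  0.3] turn None F [-0.3  0.5 -1.5] op 0.281 grip 29.985584104433656 j [-0.23  0.45  2.09 -0.    0.6  -0.24]
the job is handed in; nothing more can be done
None
```

I handed the job in at 13.75 s (no verdict was returned): the wide sleeve was seated on the gauge pin and drawn off, carried over the bottles, and is held about 11 mm above the stud, within about 2 mm of its axis by my measurements; I viewed 11 pictures, one over the limit of 10.

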